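# Run a fingertip along the tea box to shut its lids

### The arm

A 6-joint arm with a two-finger parallel gripper is mounted at the origin on the work surface. World frame = base frame: x ahead of the robot, y to its left, z up, the work surface at z = 0. Lengths are in m, angles in rad, forces in N, time in s.
With the tool pointing down it reaches from about 0.275 to 0.75 m from the base axis. Payload 10.2 kg.
Tool frame: the origin (TCP) lies on the centre line of the jaws, within the pads' length; the fingertips stand 14 mm ahead of it and the grasp point (between the pads) lies 5 mm behind it; z points along the fingers, y is the line along which they close (so a half turn about z gives the same grasp; the last joint's range is limited). The gripper opens to 88 mm and grips with 3 to 60 N. Pads are 18 mm wide; open, the fingers measure 123 mm over their backs; the gripper's body (75 mm by 187 mm) begins 45 mm behind the grasp point.
Start: joints at [0.933, 0.313, 1.498, -0, 1.331, -0.223], TCP at [0.212, 0.48, 0.253] pointing down, gripper open.
Joint ranges: [-2.94, 2.94], [-0.97, 2.17], [0.19, 2.56], [-1.23, 4.37], [0.02, 3.11], [-2.88, 2.88]. Speed limits (rad/s): [2.39, 2.39, 3.01, 3.14, 3.14, 3.14].

### API

Orientations are given as a unit quaternion [w, x, y, z].
In Python, from rig import sensors, cams, hand_in gives the robot as it stands.
- The arm moves only by the tool move_arm, never from a script. Its arguments are lists of equal length, an entry for each row: "dp": the shift along the tool's x, y, z in mm, a list of three; "turn": the turn, a rotation vector about the tool's x, y, z in degrees, a list of three. A call has 1 to 5 rows; each row shifts and turns the commanded pose from where the row before left it, along the tool's axes as they then stand; what a row does not reach is not made up. A row lasts 1/8 s, in which the tool goes at most 62.5 mm and 10.7 degrees, less where a joint would pass 70% of its speed; a pose out of reach is approached as far as the arm can. A call is refused whole if a number of a shift passes 62.5 or a number of a turn 10.7, either way. A call with a gripper value outside its range is refused whole. "jaw" is the closure in counts, from 0 (fully open) to 255 (shut), set as the call begins (left out, the last holds). The fingers move at their own pace and stop on an object; the grip force is fixed at half the most. Time passes only in rows, so rows that do not move let the fingers close. It gives the time, the measured TCP pose, the force, the opening and the grip force at its end, in the units of the state.
- sensors.read_state(): the state, without advancing time (a new reading comes with each control period).
- cams.capture(name): name is "side" or "top" or "wrist"; returns a dict with "color" (384x512x3 uint8, red, green, blue), "range_z" (384x512 float32, m along the optical axis (not along the pixel's ray), 0 where there is no reading), "K" (3x3 intrinsics, pixels), "rvec" (rotation vector, rad) and "tvec" (3), from world to camera coordinates, as OpenCV has them; the wrist camera has in their place "mount" (4x4, takes a point from camera to tool coordinates, whose origin is the TCP and whose axes are the flange's). Camera axes: x right, y down, z forward; pixel columns grow to the right and rows downward; lengths in m; the calibration is good to about 2 mm. A picture is of the moment at which its call begins: read the wrist's pose just before it.
- hand_in(): hands the job in; it is judged then, once.
The state is a dict: "time": time; "joints": joint angles; "dq": joint speeds; "effort": joint torques, N m; "tool_pos": TCP position; "eef_rot": TCP orientation; "contact_force": force on the tool from outside, world axes, zero at the start; "torque": the same for the moment, N m; "finger_gap": finger opening in m; "grip_force": force on a finger pad.
Only numpy, scipy, OpenCV 4.12 (cv2) and the standard library are available. Lean on these libraries where they do the work, as an engineer would, in place of code of your own. Each camera call takes 0.05 s, during which the arm holds its last target. There are 200 camera calls.

### The job

Run your fingertips lightly along the top of the long wooden tea box to shut its five lids one after another, beginning with the lid whose hinge is at the very end of the box, until every lid lies flat. Do not lift the box or push it out of place, do not press hard, do not swing any lid further open, and leave the crockery and jars around it where they are.

Things in the scene. Friction and masses are not known exactly. Their poses are not given: they have to be found in the camera images.
- tea_box: Loose dark wooden tea box, about 0.9 kg, on the worktop: 256 mm long (its x axis), 68 wide (y), 60 high; origin at the centre of its underside, z up. On top a row of five light wooden lids, lid1 to lid5 from -x to +x, each 45 long (x), 64 wide (y), 4 thick, hinged along its -x edge on a brass pin across the box. Shut lid tops lie level, 64 mm above the worktop.
- lid1 (a joint): Opening angle of lid 1 (the first, hinged at the very end of the box), rad: 0 = shut, grows as its free edge rises; starts at 0.3 to 0.65. Hinge pin at x = -122 mm in the box frame, 62 mm above the worktop; free edge 47 mm further towards +x. Slightly stiff hinge (0.01 N m), no spring: it stays where left. A fingertip moving towards +x over the pin folds it down.
- lid2 (a joint): Opening angle of lid 2, rad: 0 = shut, grows as its free edge rises; starts at 0.3 to 0.65. Hinge pin at x = -73 mm in the box frame, 62 mm above the worktop; free edge 47 mm further towards +x. Slightly stiff hinge (0.01 N m), no spring: it stays where left. A fingertip moving towards +x over the pin folds it down.
- lid3 (a joint): Opening angle of lid 3, rad: 0 = shut, grows as its free edge rises; starts at 0.3 to 0.65. Hinge pin at x = -24 mm in the box frame, 62 mm above the worktop; free edge 47 mm further towards +x. Slightly stiff hinge (0.01 N m), no spring: it stays where left. A fingertip moving towards +x over the pin folds it down.
- lid4 (a joint): Opening angle of lid 4, rad: 0 = shut, grows as its free edge rises; starts at 0.3 to 0.65. Hinge pin at x = 25 mm in the box frame, 62 mm above the worktop; free edge 47 mm further towards +x. Slightly stiff hinge (0.01 N m), no spring: it stays where left. A fingertip moving towards +x over the pin folds it down.
- lid5 (a joint): Opening angle of lid 5 (the last), rad: 0 = shut, grows as its free edge rises; starts at 0.3 to 0.65. Hinge pin at x = 74 mm in the box frame, 62 mm above the worktop; free edge 47 mm further towards +x. Slightly stiff hinge (0.01 N m), no spring: it stays where left. A fingertip moving towards +x over the pin folds it down.
- mug: Bystander, loose: blue mug, radius 38, 90 high, handle to one side, stands beside the box (mm). Origin at the centre of its underside.
- spice_jar: Bystander, loose: dark blue spice jar with steel cap, radius 23, 90 high, stands beside the box (mm). Origin at the centre of its underside.
- egg_cup: Bystander, loose: white egg cup, radius 23, 50 high, stands past the finishing end (+x) of the box (mm). Origin at the centre of its underside.
- teaspoon: Bystander, loose: steel teaspoon, 140 mm long, lies beside the box along its own x axis, origin at mid-length on its underside.
- bowl: Bystander, loose: white bowl, radius 60, 50 high, to the left near the red drip tray (mm). Origin at the centre of its underside.
- tea_tin: Bystander, loose: plain metal tin, radius 36, 110 high, on the far or right side of the worktop (mm). Origin at the centre of its underside.
- honey_jar: Bystander, loose: amber glass jar, radius 34, 100 high, on the far or right side of the worktop (mm). Origin at the centre of its underside.

How it is judged:
By the outcome, as a careful person would: the job done as asked, in the order asked, and still so for the second after the job is handed in, with the robot touching nothing.
It also fails if it takes over 45 s, if anything falls off the work surface, if the arm or the gripper's body presses on something with over 40 N, if the wrist force passes 120 N, or if a joint passes its speed limit or range.

## Working session

There is one attempt and no reset: what is moved stays moved. The work goes in short steps, Python scripts to look and compute and a tool call to move; the robot and the scene stay as the last step left them, time stands still between calls to the robot, and variables do not carry over. Pictures are saved under pics/ and viewed, at most 10 in all, crops included, and the job is handed in when it is done.

Besides the shell and the picture viewer there is one more tool, called as name(argument=value, ...) on one line, values as JSON. move_arm: Moves the arm, as the interface text tells. Its arguments: {"type":"object","properties":{"dp":{"type":"array","items":{"type":"array","items":{"type":"number"}}},"turn":{"type":"array","items":{"type":"array","items":{"type":"number"}}},"jaw":{"type":"number"}},"required":["dp","turn"]}

```bash
mkdir -p pics; ls
cat > h.py <<'E'
import numpy as np, cv2
from rig import sensors, cams
def pts(c):
    K=c["K"];z=c["range_z"];v,u=np.indices(z.shape)
    P=np.stack([(u-K[0,2])/K[0,0]*z,(v-K[1,2])/K[1,1]*z,z],-1)
    R=cv2.Rodrigues(np.array(c["rvec"],float))[0];t=np.array(c["tvec"],float).ravel()
    return (P-t)@R
E
python3 - <<'E'
from h import *
s=sensors.read_state();print(s)
for n in("top","side"):
    c=cams.capture(n);cv2.imwrite(f"pics/{n}0.png",c["color"][:,:,::-1]);np.savez(f"{n}0.npz",**c)
    print(n,-cv2.Rodrigues(np.array(c["rvec"],float))[0].T@np.array(c["tvec"]).ravel(), np.isfinite(c["range_z"]).mean(),(c["range_z"]>0).mean())
E
```

```text
pics
{'time': 0.0, 'joints': array([ 9.32605999e-01,  3.13445486e-01,  1.49838559e+00, -1.21037423e-05,
        1.33104550e+00, -2.23417432e-01]), 'dq': array([-0.00132592, -0.00013915,  0.00137036, -0.001235  ,  0.00046972,
        0.00060816]), 'effort': array([-1.13095033e-03, -4.02212441e+01, -2.52271056e+01,  6.93396153e-02,
        3.52426444e-02, -1.41346131e-04]), 'tool_pos': array([0.21145162, 0.48029095, 0.25218276]), 'eef_rot': array([-2.62742390e-04,  2.05901604e-01,  9.78572490e-01, -5.85758511e-04]), 'contact_force': array([ 0.48194956, -0.64849988, -0.23144754]), 'torque': array([-0.02041847, -0.03329003,  0.0237377 ]), 'grip_force': 0.0, 'finger_gap': 0.08784959793213784}
top [0.40371739 0.03016922 1.22318087] 1.0 0.9959513346354166
side [0.48082746 0.74165288 0.93064193] 1.0 0.99578857421875
```

View pics/top0.png

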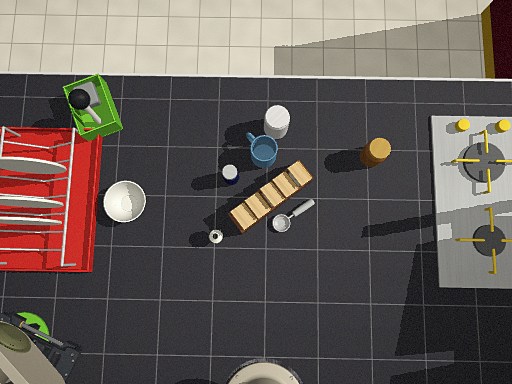

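View pics/side0.png

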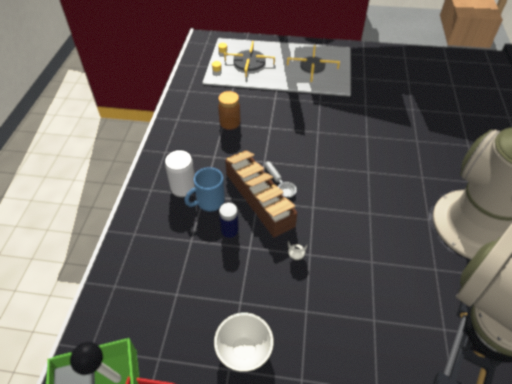

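The top view shows the box running from about (305,172) to (237,222). The egg cup at (216,237) is past its lower-left end, so box +x points lower-left and lid1 is at the upper right. The mug is at (264,151), the spice jar at (230,174), and the spoon at (282,222)–(313,202).

Run:
```python
from h import *
for n in("top","side"):
    c=dict(np.load(n+"0.npz"));P=pts(c);hsv=cv2.cvtColor(c["color"],cv2.COLOR_RGB2HSV)
    H,S,V=[hsv[...,i].astype(int) for i in range(3)]
    m=(H>5)&(H<25)&(S>60)&(V>40)&(P[...,2]>.05)&(P[...,2]<.12)&(np.abs(P[...,0]-.5)<.2)&(np.abs(P[...,1])<.2)
    k,l,st,_=cv2.connectedComponentsWithStats(m.astype(np.uint8));i=1+st[1:,4].argmax();m=l==i
    print(n,st[i]); Q=P[m]
    r=cv2.minAreaRect(Q[:,:2].astype(np.float32)*1000);print(r)
    b=cv2.boxPoints(r);print(b)
    e=[b[1]-b[0],b[2]-b[1]];e=max(e,key=np.linalg.norm);e=e/np.linalg.norm(e)
    if e[1]<0:e=-e
    ctr=np.array(r[0]);w=np.array([-e[1],e[0]])
    x=(Q[:,:2]*1000-ctr)@e;y=(Q[:,:2]*1000-ctr)@w
    print("e",e,"yaw",np.degrees(np.arctan2(e[1],e[0])))
    for a in np.arange(-132,136,6):
        s=(x>=a)&(x<a+6)&(np.abs(y)<20)
        if s.any():print(int(a),s.sum(),np.round(np.median(Q[s,2])*1000,1),np.round(Q[s,2].max()*1000,1),end=" | ")
    print()
    # other objs near
    o=(P[...,2]>.012)&(P[...,2]<.15)&~cv2.dilate(m.astype(np.uint8),np.ones((5,5))).astype(bool)&(np.linalg.norm(P[...,:2]-ctr/1000,axis=-1)<.28)
    k,l,st,_=cv2.connectedComponentsWithStats(o.astype(np.uint8))
    for j in range(1,k):
        if st[j,4]>15:
            q=P[l==j]*1000;d=q[:,:2]-ctr
            print(st[j],np.round(np.median(q,0)),q[:,2].max().round(),"boxframe x",np.round([(d@e).min(),(d@e).max()]),"y",np.round([(d@w).min(),(d@w).max()]))
```

```text
top [ 228  160   86   73 1964]
((573.4393920898438, -8.982589721679688), (68.4776611328125, 256.3721008300781), 38.42108917236328)
[[ 466.95502   70.16942]
 [ 626.2739  -130.6891 ]
 [ 679.92377  -88.1346 ]
 [ 520.60486  112.72392]]
e [-0.62143624  0.7834648 ] yaw 128.42108
-132 5 56.9 57.7 | -126 23 62.8 68.8 | -120 28 66.8 70.2 | -114 25 68.5 73.9 | -108 27 71.9 77.2 | -102 26 75.1 79.3 | -96 27 77.5 83.8 | -90 28 82.4 86.1 | -84 25 84.0 89.3 | -78 14 63.6 67.8 | -72 27 64.0 68.5 | -66 30 66.8 70.9 | -60 27 68.8 72.3 | -54 30 70.2 73.6 | -48 27 72.1 77.3 | -42 30 74.0 78.8 | -36 29 76.6 79.4 | -30 23 75.9 81.5 | -24 29 64.8 69.4 | -18 25 69.8 72.8 | -12 29 72.8 76.4 | -6 28 76.3 79.6 | 0 29 80.4 87.3 | 6 29 84.0 88.6 | 12 26 87.1 91.4 | 18 4 60.8 62.5 | 24 28 64.1 69.5 | 30 29 65.3 69.8 | 36 29 68.5 76.2 | 42 31 70.8 73.5 | 48 29 73.7 77.0 | 54 31 76.1 81.1 | 60 30 77.7 84.2 | 66 19 79.3 83.0 | 72 29 63.8 67.0 | 78 29 65.7 70.9 | 84 30 67.7 73.2 | 90 30 70.2 73.2 | 96 32 71.4 75.5 | 102 32 73.6 79.8 | 108 30 75.9 81.7 | 114 27 77.9 81.5 | 120 14 59.6 62.9 | 126 11 59.1 61.7 | 
[ 246
[... 1207 characters left out ...]
70.4 74.7 | 96 28 72.4 75.1 | 102 25 74.7 76.8 | 108 23 75.9 79.5 | 114 32 78.5 80.6 | 120 8 59.7 79.3 | 126 41 56.3 62.1 | 
[ 165  151   60   57 2150] [742.   4.  69.] 114.0 boxframe x [-179.  -23.] y [-196.  -78.]
[265 162  24  24 135] [ 540. -100.   18.] 24.0 boxframe x [-91.   4.] y [70. 95.]
[226 168  71  66 332] [544.  70.  22.] 40.0 boxframe x [-125.  130.] y [-36.  34.]
[253 184  14   7  26] [571. -10.  48.] 53.0 boxframe x [-3.  4.] y [-18.  22.]
[289 187   7   9  16] [478. -37.  14.] 18.0 boxframe x [27. 46.] y [ 69. 101.]
[220 203  19  33 522] [629. 120.  68.] 94.0 boxframe x [31. 78.] y [-143.  -98.]
[288 240  19  15  75] [458. 163.  43.] 52.0 boxframe x [181. 218.] y [-32.   5.]
```

move_arm(dp=[[0, 0, 0], [0, 0, 0], [0, 0, 0]], turn=[[0, 0, 9.3], [0, 0, 9.3], [0, 0, 9.2]], jaw=255)

```text
time: 0.48
tool_pos: [0.2115, 0.4804, 0.2524]
eef_rot: [-0.0, 0.437, 0.899, -0.0]
contact_force: [1.0, -0.2, 0.6]
finger_gap: 0.0605
grip_force: 0.0
```

move_arm(dp=[[-50, -2, 0], [-50, -2, 0], [-50, -2, 0], [-50, -2, 0], [-50, -2, 0]], turn=[[0, 0, 0], [0, 0, 0], [0, 0, 0], [0, 0, 0], [0, 0, 0]])

```text
time: 1.1
tool_pos: [0.3598, 0.277, 0.2526]
eef_rot: [-0.0, 0.435, 0.9, -0.0]
contact_force: [1.2, 0.6, -0.7]
finger_gap: 0.0097
grip_force: 0.0
```

move_arm(dp=[[-50, -2, 0], [-50, -2, 0], [-50, -2, 0], [-50, -2, 0], [-50, -2, 0]], turn=[[0, 0, 0], [0, 0, 0], [0, 0, 0], [0, 0, 0], [0, 0, 0]])

```text
time: 1.72
tool_pos: [0.5074, 0.0749, 0.2525]
eef_rot: [-0.0, 0.435, 0.9, -0.0]
contact_force: [-0.1, 0.1, 0.2]
finger_gap: 0.0007
grip_force: 0.0
```

```bash
cat >> h.py <<'E'
from scipy.spatial.transform import Rotation as Ro
C=np.array([573.,-10.]);YAW=np.radians(128.45);e=np.array([np.cos(YAW),np.sin(YAW)]);w=np.array([-e[1],e[0]])
def where():
    s=sensors.read_state();q=s["eef_rot"];R=Ro.from_quat([q[1],q[2],q[3],q[0]]).as_matrix();p=s["tool_pos"]*1000
    d=p[:2]-C
    print("t",round(s["time"],2),"box x,y",np.round([d@e,d@w],1),"tip z",round(p[2]-14,1),"toolx yaw",np.degrees(np.arctan2(R[1,0],R[0,0])).round(2),"zaxis",R[:,2].round(4),"F",s["contact_force"].round(2),"gap",round(s["finger_gap"],4),"j",s["joints"].round(2))
    return s,R
E
python3 -c "from h import *;where()"
```

```text
t 1.73 box x,y [107.3  -1.4] tip z 238.5 toolx yaw 128.42 zaxis [-4.e-04  1.e-04 -1.e+00] F [-0.09  0.08  0.2 ] gap 0.0007 j [-0.08  0.29  1.53  0.    1.32 -0.75]
```

move_arm(dp=[[-44, 0, 0], [-44, 0, 0], [-44, 0, 0], [-44, 0, 0], [-42, 0, 0]], turn=[[0, 0, 0], [0, 0, 0], [0, 0, 0], [0, 0, 0], [0, 0, 0]])

```text
time: 2.35
tool_pos: [0.6429, -0.0956, 0.2522]
eef_rot: [-0.0, 0.435, 0.9, -0.0]
contact_force: [-0.5, 1.1, 0.0]
finger_gap: 0.0004
grip_force: 0.0
```

move_arm(dp=[[0, 0, 40], [0, 0, 40], [0, 0, 40], [0, 0, 18], [0, 0, 0]], turn=[[0, 0, 0], [0, 0, 0], [0, 0, 0], [0, 0, 0], [0, 0, 0]])

```text
time: 2.98
tool_pos: [0.6421, -0.0943, 0.1142]
eef_rot: [-0.001, 0.435, 0.9, -0.0]
contact_force: [0.6, 0.1, 0.4]
finger_gap: 0.0006
grip_force: 0.0
```

Run:
```python
from h import *
s,R=where()
c=cams.capture("side");cv2.imwrite("pics/s1.png",cv2.resize(c["color"][100:280,130:370,::-1],None,fx=3,fy=3))
c=cams.capture("wrist");cv2.imwrite("pics/w1.png",c["color"][:,:,::-1])
K=c["K"];z=c["range_z"];v,u=np.indices(z.shape)
P=np.stack([(u-K[0,2])/K[0,0]*z,(v-K[1,2])/K[1,1]*z,z],-1)*1000
M=c["mount"].copy();print(M.round(3));P=P@M[:3,:3].T+M[:3,3]*1000;W=P@R.T+s["tool_pos"]*1000
x=(W[...,:2]-C)@e;y=(W[...,:2]-C)@w
for a in np.arange(-132,140,8):
    q=(x>=a)&(x<a+8)&(np.abs(y)<25)&(z>0)&(W[...,2]<100)&(W[...,2]>45)
    if q.sum()>20:print(a,q.sum(),np.median(W[q][:,2]).round(1),end=" | ")
```

```text
t 2.98 box x,y [-109.    -1.7] tip z 100.2 toolx yaw 128.43 zaxis [-1.4e-03  5.0e-04 -1.0e+00] F [0.65 0.07 0.44] gap 0.0006 j [-0.33  0.71  1.25  0.    1.18 -1.  ]
[[ 0.    -0.955 -0.297  0.077]
 [ 1.    -0.     0.001 -0.001]
 [-0.001 -0.297  0.955 -0.133]
 [ 0.     0.     0.     1.   ]]
-132 37 59.2 | -124 139 65.1 | -116 555 68.8 | -108 637 73.0 | -100 701 77.3 | -92 1094 80.7 | -84 590 84.1 | -76 664 63.9 | -68 848 66.3 | -60 928 69.0 | -52 1030 71.6 | -44 1156 74.5 | -36 1187 76.9 | -28 1025 63.7 | -20 1278 68.7 | -12 1454 73.8 | -4 1682 78.9 | 4 1940 84.0 | 12 1010 87.2 | 20 615 63.5 |
```

View pics/s1.png

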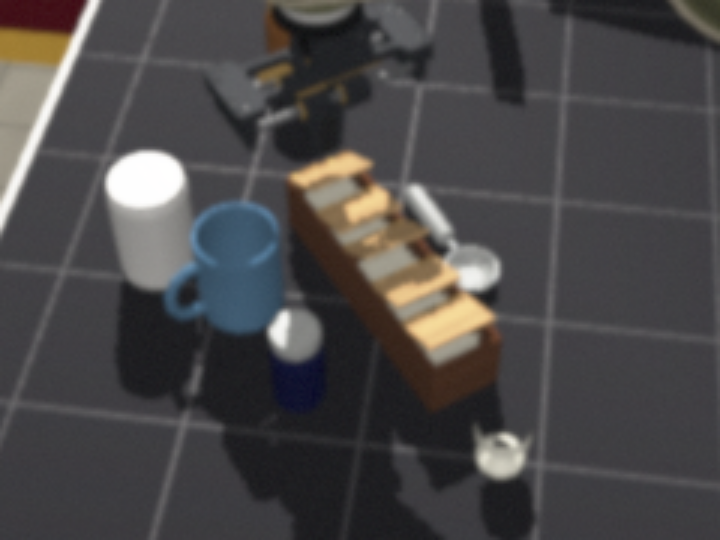

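View pics/w1.png

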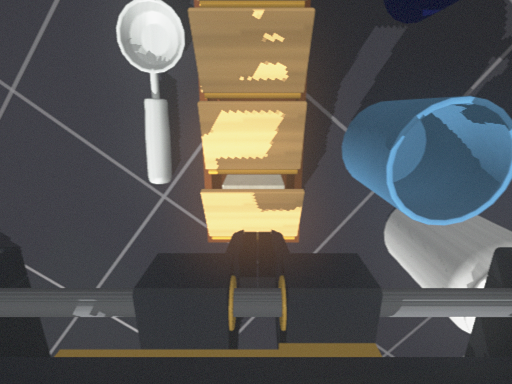

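Side crop: lids still open, free edges towards the egg cup (500,455), and the gripper at (300,80), which is higher than I expected. Wrist view: the tips are at (257,235), in line with the box, at lid1's hinge row of about 238. I'll check this by projecting the tip into the side view.

Run:
```python
from h import *
s,R=where()
c=cams.capture("side")
p=s["tool_pos"]
for o in (0.014,0,-.05):
    a=cv2.projectPoints((p+R[:,2]*o)[None],c["rvec"],c["tvec"],c["K"],None)[0].ravel();print(o,a,"crop",(a-[130,100])*3)
h=np.r_[(C+e*-122)/1000,.062];print("hinge1 crop",(cv2.projectPoints(h[None],c["rvec"],c["tvec"],c["K"],None)[0].ravel()-[130,100])*3)
P=pts(c)*1000;x=(P[...,:2]-C)@e;y=(P[...,:2]-C)@w
g=(P[...,2]>93)&(P[...,2]<150)&(np.abs(x+109)<60)&(np.abs(y)<100)
print(g.sum(), "lowest of gripper z",np.percentile(P[g][:,2],[0,2,10,50]))
f=g&(np.abs(y+1.7)<15)
i=np.argsort(P[f][:,2])[:8];print(np.c_[x[f][i],y[f][i],P[f][i,2]].round())
```

```text
t 3.08 box x,y [-109.7   -2.1] tip z 102.3 toolx yaw 128.44 zaxis [ 2.2e-03 -7.0e-04 -1.0e+00] F [-0.38 -0.05 -0.71] gap 0.0004 j [-0.33  0.71  1.25  0.    1.18 -1.  ]
0.014 [236.68159916 147.72371937] crop [320.04479747 143.17115811]
0 [236.53199247 143.95313782] crop [319.59597741 131.85941346]
-0.05 [235.97454993 129.90374856] crop [317.92364978  89.71124568]
hinge1 crop [316.98102323 165.66502753]
149 lowest of gripper z [101.81938636 104.1341616  107.32529389 126.27398049]
[[-103.    1.  102.]
 [-101.    3.  103.]
 [-100.   -6.  104.]
 [-100.    9.  104.]
 [-102.    4.  104.]
 [-102.   -3.  105.]
 [ -98.  -11.  105.]
 [-102.  -12.  105.]]
```

move_arm(dp=[[0, 0, 20], [8, 0, 5], [8, 0, 5], [8, 0, 4], [0, 0, 0]], turn=[[0, 0, 0], [0, 0, 0], [0, 0, 0], [0, 0, 0], [0, 0, 0]])

```text
time: 3.75
tool_pos: [0.627, -0.0749, 0.0809]
eef_rot: [-0.0, 0.435, 0.901, 0.0]
contact_force: [0.7, 0.5, 1.3]
finger_gap: 0.0004
grip_force: 0.0
```

move_arm(dp=[[0, 0, 0.5], [0, 0, 0]], turn=[[0, 0, 0], [0, 0, 0]])

```text
time: 4.0
tool_pos: [0.6275, -0.0758, 0.0804]
eef_rot: [0.0, 0.435, 0.9, 0.0]
contact_force: [0.4, 0.9, 0.3]
finger_gap: 0.0002
grip_force: 0.1
```

```bash
cat >> h.py <<'E'
def lids(n="top"):
    c=cams.capture(n);P=pts(c)*1000;x=(P[...,:2]-C)@e;y=(P[...,:2]-C)@w
    for i,a in enumerate([-122,-73,-24,25,74]):
        q=(x>a+4)&(x<a+42)&(np.abs(y)<28)&(P[...,2]<98)&(P[...,2]>55)
        if q.sum()>20:
            k=np.polyfit(x[q]-a,P[q][:,2],1);print("lid",i+1,q.sum(),"angle",np.arctan(k[0]).round(3),"med z",np.median(P[q][:,2]).round(1))
    return c
E
python3 - <<'E'
from h import *
where();
c=lids("side");cv2.imwrite("pics/s2.png",cv2.resize(c["color"][100:280,130:370,::-1],None,fx=3,fy=3))
E
```

```text
t 4.0 box x,y [-85.4  -1.8] tip z 66.4 toolx yaw 128.43 zaxis [ 4.e-04 -2.e-04 -1.e+00] F [0.37 0.86 0.3 ] gap 0.0002 j [-0.31  0.71  1.34 -0.    1.09 -0.98]
lid 1 88 angle 0.282 med z 65.8
lid 2 167 angle 0.295 med z 71.1
lid 3 137 angle 0.546 med z 79.2
lid 4 190 angle 0.341 med z 73.1
lid 5 216 angle 0.321 med z 72.3
```

View pics/s2.png

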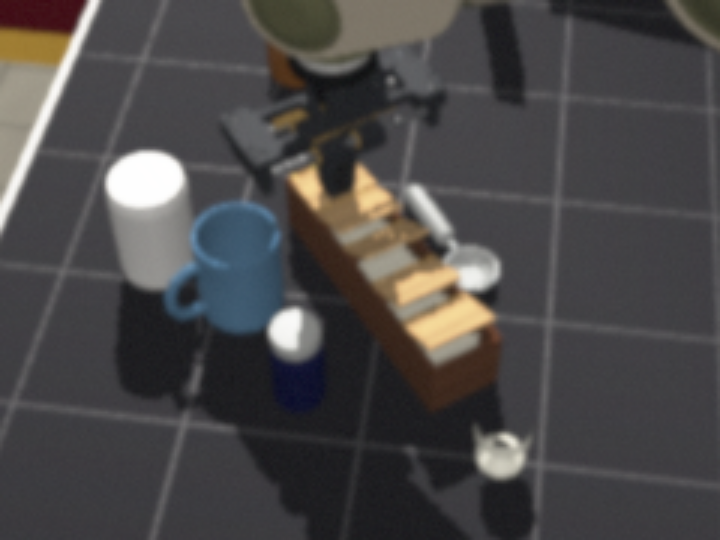

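Lid1 is nearly flat under the fingers at crop (340,190), and the rest of the scene hasn't moved. I'll creep down until there is light contact.

move_arm(dp=[[0, 0, 0.7], [0, 0, 0]], turn=[[0, 0, 0], [0, 0, 0]])

```text
time: 4.3
tool_pos: [0.6273, -0.0756, 0.0794]
eef_rot: [-0.0, 0.435, 0.9, -0.0]
contact_force: [0.6, 0.7, -0.3]
finger_gap: 0.0
grip_force: 0.0
```

move_arm(dp=[[0, 0, 0.5], [0, 0, 0]], turn=[[0, 0, 0], [0, 0, 0]])

```text
time: 4.55
tool_pos: [0.6273, -0.0756, 0.079]
eef_rot: [-0.0, 0.435, 0.9, -0.0]
contact_force: [0.1, -0.0, -0.0]
finger_gap: 0.0006
grip_force: 0.0
```

move_arm(dp=[[0, 0, 0.4], [0, 0, 0]], turn=[[0, 0, 0], [0, 0, 0]])

```text
time: 4.8
tool_pos: [0.6273, -0.0756, 0.0785]
eef_rot: [-0.0, 0.435, 0.9, -0.0]
contact_force: [0.2, 0.0, 0.4]
finger_gap: 0.0003
grip_force: 0.0
```

move_arm(dp=[[0, 0, 0.4], [0, 0, 0]], turn=[[0, 0, 0], [0, 0, 0]])

```text
time: 5.05
tool_pos: [0.6273, -0.0756, 0.0784]
eef_rot: [0.0, 0.435, 0.9, 0.0]
contact_force: [-0.9, 0.7, 1.4]
finger_gap: 0.0004
grip_force: 1.1
```

move_arm(dp=[[0, 0, 0.3], [0, 0, 0]], turn=[[0, 0, 0], [0, 0, 0]])

```text
time: 5.3
tool_pos: [0.6274, -0.0755, 0.0783]
eef_rot: [0.0, 0.435, 0.9, 0.0]
contact_force: [-2.2, 1.7, 5.5]
finger_gap: 0.0004
grip_force: 2.6
```

move_arm(dp=[[0, 0, -6.5], [20, 0, 0], [10, 0, 2], [10, 0, 2], [8.5, 0, 1.6]], turn=[[0, 0, 0], [0, 0, 0], [0, 0, 0], [0, 0, 0], [0, 0, 0]])

```text
time: 5.92
tool_pos: [0.5969, -0.0372, 0.0786]
eef_rot: [-0.0, 0.435, 0.9, -0.0]
contact_force: [0.0, 0.2, 0.3]
finger_gap: 0.0001
grip_force: 0.1
```

move_arm(dp=[[0, 0, 0.3], [0, 0, 0]], turn=[[0, 0, 0], [0, 0, 0]])

```text
time: 6.18
tool_pos: [0.5973, -0.0378, 0.0785]
eef_rot: [0.0, 0.435, 0.9, -0.0]
contact_force: [-0.4, 0.6, 0.5]
finger_gap: 0.0006
grip_force: 0.0
```

Run:
```python
from h import *
where();lids("side")
```

```text
t 6.17 box x,y [-36.9  -1.8] tip z 64.5 toolx yaw 128.43 zaxis [ 1.e-04 -1.e-04 -1.e+00] F [-0.37  0.62  0.47] gap 0.0006 j [-0.26  0.65  1.46 -0.    1.03 -0.93]
lid 1 29 angle 0.02 med z 63.9
lid 2 99 angle 0.218 med z 64.2
lid 3 142 angle 0.483 med z 79.2
lid 4 193 angle 0.338 med z 72.9
lid 5 220 angle 0.31 med z 71.8
```

move_arm(dp=[[0, 0, 0.3], [0, 0, 0]], turn=[[0, 0, 0], [0, 0, 0]])

```text
time: 6.48
tool_pos: [0.5974, -0.0378, 0.0784]
eef_rot: [0.0, 0.435, 0.9, -0.0]
contact_force: [0.3, 0.3, 1.1]
finger_gap: 0.0007
grip_force: 1.0
```

move_arm(dp=[[0, 0, 0.2], [0, 0, 0]], turn=[[0, 0, 0], [0, 0, 0]])

```text
time: 6.72
tool_pos: [0.5974, -0.0378, 0.0784]
eef_rot: [0.0, 0.435, 0.9, -0.0]
contact_force: [-0.7, -2.2, 3.9]
finger_gap: 0.0005
grip_force: 2.2
```

move_arm(dp=[[0, 0, -10.5], [18, 0, 0], [10.5, 0, 3.5], [10.5, 0, 3.3], [10, 0, 3]], turn=[[0, 0, 0], [0, 0, 0], [0, 0, 0], [0, 0, 0], [0, 0, 0]])

```text
time: 7.35
tool_pos: [0.5663, 0.0012, 0.0784]
eef_rot: [-0.0, 0.435, 0.9, -0.0]
contact_force: [0.2, -0.2, 2.0]
finger_gap: 0.0005
grip_force: 0.8
```

move_arm(dp=[[0, 0, 0.3], [0, 0, 0]], turn=[[0, 0, 0], [0, 0, 0]])

```text
time: 7.6
tool_pos: [0.5668, 0.0008, 0.0784]
eef_rot: [-0.0, 0.435, 0.9, 0.0]
contact_force: [0.1, 0.3, 1.5]
finger_gap: 0.0005
grip_force: 0.6
```

move_arm(dp=[[0, 0, 0.3], [0, 0, 0]], turn=[[0, 0, 0], [0, 0, 0]])

```text
time: 7.85
tool_pos: [0.5668, 0.0007, 0.0783]
eef_rot: [0.0, 0.435, 0.9, 0.0]
contact_force: [-2.1, 1.7, 4.3]
finger_gap: 0.0003
grip_force: 2.3
```

Run:
```python
from h import *
where();lids("side")
```

```text
t 7.85 box x,y [12.2 -1.8] tip z 64.3 toolx yaw 128.42 zaxis [ 2.e-04  1.e-04 -1.e+00] F [-2.08  1.72  4.32] gap 0.0003 j [-0.21  0.59  1.56  0.    0.98 -0.88]
lid 1 75 angle 0.024 med z 64.3
lid 2 39 angle -0.015 med z 64.4
lid 3 103 angle 0.325 med z 64.6
lid 4 189 angle 0.363 med z 72.6
lid 5 213 angle 0.304 med z 72.0
```

move_arm(dp=[[0, 0, -7.5], [18, 0, 0], [10.5, 0, 2.3], [10.5, 0, 2.3], [10, 0, 2.2]], turn=[[0, 0, 0], [0, 0, 0], [0, 0, 0], [0, 0, 0], [0, 0, 0]])

```text
time: 8.52
tool_pos: [0.5357, 0.0398, 0.0785]
eef_rot: [-0.0, 0.435, 0.9, -0.0]
contact_force: [0.5, 0.4, 0.6]
finger_gap: 0.0005
grip_force: 0.1
```

move_arm(dp=[[0, 0, 0.3], [0, 0, 0]], turn=[[0, 0, 0], [0, 0, 0]])

```text
time: 8.78
tool_pos: [0.5364, 0.0391, 0.0785]
eef_rot: [0.0, 0.435, 0.9, -0.0]
contact_force: [0.9, 0.3, 0.3]
finger_gap: 0.0008
grip_force: 0.0
```

move_arm(dp=[[0, 0, 0.3], [0, 0, 0]], turn=[[0, 0, 0], [0, 0, 0]])

```text
time: 9.02
tool_pos: [0.5364, 0.039, 0.0784]
eef_rot: [0.0, 0.435, 0.9, 0.0]
contact_force: [0.5, 0.1, 3.2]
finger_gap: 0.0007
grip_force: 1.3
```

move_arm(dp=[[0, 0, -7.5], [18, 0, 0], [10.5, 0, 2.3], [10.5, 0, 2.3], [10, 0, 2.2]], turn=[[0, 0, 0], [0, 0, 0], [0, 0, 0], [0, 0, 0], [0, 0, 0]])

```text
time: 9.65
tool_pos: [0.5052, 0.0782, 0.0787]
eef_rot: [-0.0, 0.435, 0.901, -0.0]
contact_force: [0.9, -0.2, 0.4]
finger_gap: 0.0
grip_force: 0.1
```

move_arm(dp=[[0, 0, 0.4], [0, 0, 0]], turn=[[0, 0, 0], [0, 0, 0]])

```text
time: 9.9
tool_pos: [0.5059, 0.0775, 0.0785]
eef_rot: [0.0, 0.435, 0.9, -0.0]
contact_force: [-0.1, -0.6, -0.8]
finger_gap: 0.0006
grip_force: 0.0
```

move_arm(dp=[[0, 0, 0.3], [0, 0, 0]], turn=[[0, 0, 0], [0, 0, 0]])

```text
time: 10.15
tool_pos: [0.506, 0.0774, 0.0784]
eef_rot: [0.0, 0.435, 0.9, 0.0]
contact_force: [-1.8, -0.8, 1.9]
finger_gap: 0.0004
grip_force: 1.3
```

Contact is made on lid5. A last small press, then lift straight up and check.

move_arm(dp=[[0, 0, 0.2], [0, 0, 0]], turn=[[0, 0, 0], [0, 0, 0]])

```text
time: 10.4
tool_pos: [0.506, 0.0774, 0.0783]
eef_rot: [0.0, 0.435, 0.9, 0.0]
contact_force: [-0.9, -0.8, 5.3]
finger_gap: 0.0005
grip_force: 2.5
```

move_arm(dp=[[0, 0, -10], [0, 0, -50], [0, 0, -60], [30, 0, -50], [50, 0, 0]], turn=[[0, 0, 0], [0, 0, 0], [0, 0, 0], [0, 0, 0], [0, 0, 0]])

```text
time: 11.02
tool_pos: [0.4569, 0.1405, 0.2517]
eef_rot: [0.003, 0.436, 0.9, 0.002]
contact_force: [0.2, 0.4, -1.0]
finger_gap: 0.0002
grip_force: 0.0
```

move_arm(dp=[[60, 0, 0], [60, 0, 0], [60, 0, 0], [0, 0, 0]], turn=[[0, 0, 0], [0, 0, 0], [0, 0, 0], [0, 0, 0]])

```text
time: 11.52
tool_pos: [0.3418, 0.2834, 0.2485]
eef_rot: [-0.0, 0.433, 0.902, 0.0]
contact_force: [0.5, 0.2, 0.6]
finger_gap: 0.0004
grip_force: 0.0
```

Run:
```python
from h import *
where();lids("side");c=lids("top")
P=pts(c);hsv=cv2.cvtColor(c["color"],cv2.COLOR_RGB2HSV);H,S,V=[hsv[...,i].astype(int) for i in range(3)]
m=(H>5)&(H<25)&(S>60)&(V>40)&(P[...,2]>.05)&(P[...,2]<.12)&(np.abs(P[...,0]-.57)<.15)&(np.abs(P[...,1])<.16)
print(cv2.minAreaRect(P[m][:,:2].astype(np.float32)*1000))
c=cams.capture("side");cv2.imwrite("pics/s3.png",cv2.resize(c["color"][100:280,130:370,::-1],None,fx=3,fy=3))
```

```text
t 11.53 box x,y [373.5  -1.4] tip z 234.5 toolx yaw 128.74 zaxis [ 1.e-04  6.e-04 -1.e+00] F [0.49 0.17 0.65] gap 0.0004 j [ 0.43  0.14  1.73  0.    1.27 -0.25]
lid 1 200 angle 0.005 med z 64.0
lid 2 217 angle -0.0 med z 63.9
lid 3 230 angle -0.01 med z 64.2
lid 4 249 angle -0.004 med z 64.1
lid 5 265 angle 0.003 med z 64.2
lid 1 260 angle 0.02 med z 63.3
lid 2 266 angle -0.0 med z 63.0
lid 3 265 angle -0.015 med z 63.6
lid 4 266 angle 0.013 med z 63.0
lid 5 272 angle 0.012 med z 63.6
((573.052001953125, -8.579727172851562), (68.54148864746094, 255.25648498535156), 38.4132080078125)
```

View pics/s3.png

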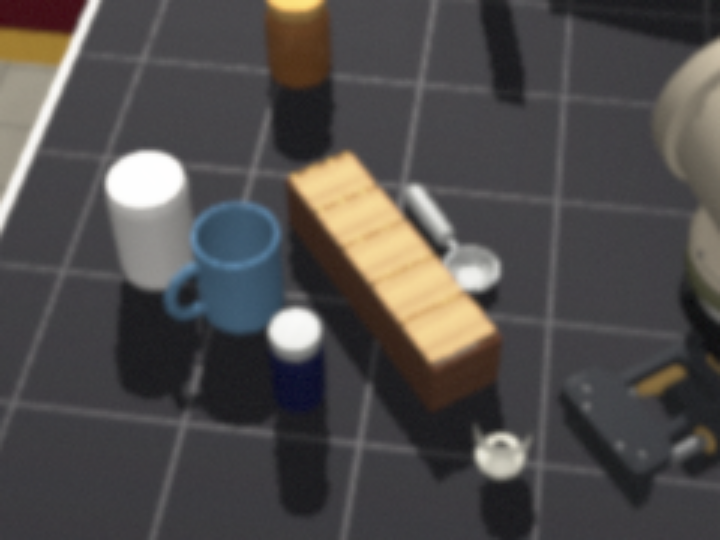

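All five lids lie flat, from (335,175) to (450,330). The box and the mug, jar, spoon and egg cup are where they started, and the gripper is clear.

```bash
python3 -c "from rig import hand_in;print(hand_in())"
```

```text
the job is handed in; nothing more can be done
None
```

All five lids were shut in order from lid1 to lid5 and measured flat afterwards to within about 0.02 rad, with light presses of about 5 N at most in the readings; the box stayed within about 1 mm, the things around it look unmoved, and the job was handed in at about 12 s.

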